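Put the dosing measures back in their rack by size

TASK

Put the four metal dosing measures away in the wooden rack in order of size: each one upright in the hole made for it, smallest in the smallest hole up to largest in the largest, standing right down on its cork pad. The smallest has been left in the largest hole, so it has to come out before the largest can go in. Do not knock over a measure, and leave the scrubbing brush and the tape measure where they are.

Things in the scene. Friction and masses are not known exactly. Their poses are not given: they have to be found in the camera images.
- measure_1: the smallest of four straight round open-topped metal dosing measures (cups): 25 mm outside diameter, 55 mm high, wall 2 mm, upright; origin at the centre of its underside, z up. It starts standing in the rack's largest hole, on pad_4.
- measure_2: the second smallest of four straight round open-topped metal dosing measures (cups): 36 mm outside diameter, 63 mm high, wall 2 mm, upright; origin at the centre of its underside, z up. It starts upright on the worktop (top z = 0) to one side of the rack (left or right).
- measure_3: the second largest of four straight round open-topped metal dosing measures (cups): 47 mm outside diameter, 72 mm high, wall 2 mm, upright; origin at the centre of its underside, z up. It starts upright on the worktop (top z = 0) to one side of the rack (left or right).
- measure_4: the largest of four straight round open-topped metal dosing measures (cups): 58 mm outside diameter, 82 mm high, wall 2 mm, upright; origin at the centre of its underside, z up. It starts upright on the worktop (top z = 0) to one side of the rack (left or right).
- pad_1: the cork pad on the floor of the rack's smallest hole (34 mm diameter, for measure_1); origin at the hole's centre under the 2 mm pad, 8 mm above the worktop; the measure stands 10 mm above the worktop. The rack is a fixed dark wooden stand 256 x 90 mm, at any yaw: a 10 mm board, top face 34 mm above the worktop, with four chamfered holes in a row in order of size.
- pad_2: the cork pad on the floor of the rack's second smallest hole (45 mm diameter, for measure_2); origin at the hole's centre under the 2 mm pad, 8 mm above the worktop; the measure stands 10 mm above the worktop. x of every pad points along the rack's row from smallest to largest hole, z up.
- pad_3: the cork pad on the floor of the rack's second largest hole (56 mm diameter, for measure_3); origin at the hole's centre under the 2 mm pad, 8 mm above the worktop; the measure stands 10 mm above the worktop. Along the row the hole centres lie 0, 49.5, 110 and 181.5 mm from that of pad_1.
- pad_4: the cork pad on the floor of the rack's largest hole (67 mm diameter, for measure_4); origin at the hole's centre under the 2 mm pad, 8 mm above the worktop; the measure stands 10 mm above the worktop. measure_1 stands on it at the start.
- brush: a bystander: grey scrubbing brush with a bow handle, 30 x 85 x 55 mm high, loose on the worktop by the sink; origin at the centre of its underside, its length along its y
- tape: a bystander: round cream sewing tape measure with a red button, 52 x 96 x 21 mm high, loose among the measures; origin at the centre of its underside, its length (case to tape end) along its y, the 52 mm round case centred 22 mm from the origin toward +y

How it is judged:
At the end, for the whole second after the job is handed in: Each of the four measures stands in its own hole: centre within 10 mm of its pad's centre, underside down on the cork (less than 6 mm above the pad's origin, 2 mm of which is the pad), within 5 degrees of upright, released and at rest (horizontal distance between measure_1 and pad_1 below 0.01 m and z of measure_1 in the frame of pad_1 between -0.002 and 0.006 m and angle between each of measure_1, measure_2, measure_3, measure_4's own z axis and vertical below 0.09 rad and linear speed of each of measure_1, measure_2, measure_3, measure_4 below 0.02 m/s and angular speed of each of measure_1, measure_2, measure_3, measure_4 below 0.2 rad/s and horizontal distance between measure_2 and pad_2 below 0.01 m and z of measure_2 in the frame of pad_2 between -0.002 and 0.006 m and horizontal distance between measure_3 and pad_3 below 0.01 m and z of measure_3 in the frame of pad_3 between -0.002 and 0.006 m and horizontal distance between measure_4 and pad_4 below 0.01 m and z of measure_4 in the frame of pad_4 between -0.002 and 0.006 m); the robot touches nothing.
It fails at once if a measure is knocked over (leans more than 45 degrees) (angle between any of measure_1, measure_2, measure_3, measure_4's own z axis and vertical above 0.785 rad).
It fails at once if the brush or the tape measure is moved more than 30 mm (distance of any of brush, tape from where it was at the start of the episode above 0.03 m).
It also fails if it takes over 112 s, if anything falls off the work surface, if the arm or the gripper's body presses on something with over 40 N, if the wrist force passes 120 N, or if a joint passes its speed limit or range.

ROBOT

A 6-joint arm with a two-finger parallel gripper is mounted at the origin on a cart in front of the work surface, level with it; the furniture and walls round the work are solid. World frame = base frame: x ahead of the robot, y to its left, z up, the work surface at z = 0. Lengths are in m, angles in rad, forces in N, time in s.
With the tool pointing down it reaches from about 0.225 to 0.875 m from the base axis. Payload 3.4 kg.
Tool frame: the origin (TCP) lies on the centre line of the jaws, within the pads' length; the fingertips stand 14 mm ahead of it and the grasp point (between the pads) lies 5 mm behind it; z points along the fingers, y is the line along which they close (so a half turn about z gives the same grasp; the last joint's range is limited). The gripper opens to 85 mm and grips with 20 to 120 N. Pads are 22 mm wide; open, the fingers measure 114 mm over their backs; the gripper's body (76 mm by 85 mm) begins 54 mm behind the grasp point. The pads swing forward as they close: fully open they stand 13 mm farther back than shut.
Start: joints at [-1.279, 0.276, 1.505, -0, 1.361, -0.121], TCP at [0.231, -0.527, 0.245] pointing down, gripper open.
Joint ranges: [-2.89, 2.89], [-0.75, 2.08], [0.22, 2.7], [-1.18, 4.32], [0.11, 2.71], [-2.7, 2.7]. Speed limits (rad/s): [2.57, 2.57, 3.14, 3.14, 3.14, 3.14].

INTERFACE

Orientations are given as a unit quaternion [w, x, y, z].
In Python, from rig import manip, eyes gives the robot as it stands.
- The arm moves only by the shell command python3 -m creep 'ROWS' [FORCE]. ROWS is JSON, a list of rows, each a list of 5 numbers: the opening, from 0 (shut) to 1 (fully open), then the shift along the tool's x, y, z normalised to -1 to 1, where 1 is 0.5 m, then the turn about the tool's z normalised to -1 to 1, where 1 is 360 degrees. In form: [[fingers, dx, dy, dz, spin], ...]. A call has 1 to 10 rows; each row is the pose to reach, as a shift and turn from the pose commanded when the call began, along the tool's axes at that moment, turning the shorter way round; what a row does not reach only later rows make up. A row lasts 1/10 s, in which the tool goes at most 50 mm and 8.59 degrees, less where a joint would pass 70% of its speed; a pose out of reach is approached as far as the arm can. A call with a number of a shift or a turn outside -1 to 1 is refused whole. A call with a gripper value outside its range is refused whole. The fingers move at their own pace and stop on an object; FORCE is the grip in N (left out, the last holds). Time passes only in rows, so rows that repeat a pose let the fingers close. It gives the time, the measured TCP pose, the force, the opening and the grip force at its end, in the units of the state.
- manip.get_state(): the state, without advancing time (a new reading comes with each control period).
- eyes.get_image(name): name is "scene" or "side" or "wrist"; returns a dict with "frame" (384x512x3 uint8, red, green, blue), "fx", "fy", "cx", "cy" (pixels), "k1" (the pictures are not rectified: a ray, as slopes to the right and down, at radius r is drawn at 1 + k1 r^2 times it, then the intrinsics apply), "R" (3x3) and "t" (3): a world point X has camera coordinates R X + t. Camera axes: x right, y down, z forward; pixel columns grow to the right and rows downward; lengths in m; the calibration is good to about 2 mm. A picture is of the moment at which its call begins. There is no depth.
- manip.sign_off(): hands the job in; it is judged then, once.
Trained networks look in the newest picture that a camera, given by its name, has taken for a name from the list of things; names that differ only in an ending like _2 or _b are one class to them, and where a whole thing is asked for, a point or a joint stands for the part that bears it (a point fixed in the world has none). Each returns a list of dicts, best first, with "confidence" (0 to 1); they miss things now and then, are a little off and sometimes report something else, mostly with a low value. They report only what shows in the picture. A call takes as long as a camera call.
- eyes.regions_of(camera, label): "mask" (384x512 bool, what is visible of it) and "bbox" ([left, top, right, bottom] in pixels, round what is visible of it).
- eyes.place_of(camera, label): "centre" ([column, row] in pixels: a listed point, or the origin of a listed thing).
The state is a dict: "clock": time; "qpos": joint angles; "qd": joint speeds; "effort": joint torques, N m; "position": TCP position; "ee_rot": TCP orientation; "contact_force": force on the tool from outside, world axes, zero at the start; "moment": the same for the moment, N m; "width": finger opening in m; "gripper_force": force on a finger pad.
Only numpy, scipy, OpenCV 4.12 (cv2) and the standard library are available. Lean on these libraries where they do the work, as an engineer would, in place of code of your own. Each camera call takes 0.05 s, during which the arm holds its last target. There are 200 camera calls.

## Working session

There is one attempt and no reset: what is moved stays moved. The work goes in short steps, Python scripts to look and compute and a shell command to move; the robot and the scene stay as the last step left them, time stands still between calls to the robot, and variables do not carry over. Pictures are saved under pics/ and viewed, at most 17 in all, crops included, and the job is handed in when it is done.

```bash
ls; mkdir -p pics; python3 - <<'E'
from rig import manip, eyes
import cv2,numpy as np
s=manip.get_state();print(s)
for n in ["scene","side"]:
    d=eyes.get_image(n);cv2.imwrite(f"pics/{n}0.png",d["frame"][:,:,::-1])
    print(n,d["fx"],d["fy"],d["cx"],d["cy"],d["k1"],np.round(d["R"],3).tolist(),d["t"])
    for l in ["measure_1","pad_1","brush","tape"]:
        print(l,[(np.round(r["centre"],1).tolist(),round(r["confidence"],2)) for r in eyes.place_of(n,l)])
    print([(r["bbox"],round(r["confidence"],2)) for r in eyes.regions_of(n,"measure_1")])
E
```

```text
pics
{'clock': 0.0, 'qpos': array([-1.27900688e+00,  2.76589948e-01,  1.50610754e+00,  2.40201135e-05,
        1.36067975e+00, -1.21018496e-01]), 'qd': array([ 0.00216816, -0.00011912,  0.00152506,  0.00090164,  0.00025237,
       -0.0011865 ]), 'effort': array([-1.10919515e-03, -4.16772544e+01, -2.45803177e+01,  4.93523908e-05,
        1.11548707e-02, -2.19920884e-05]), 'position': array([ 0.23053315, -0.52623588,  0.24445275]), 'ee_rot': array([-8.90041741e-04,  9.78774343e-01,  2.04938988e-01, -6.43952501e-05]), 'contact_force': array([-0.13218189,  0.414734  , -0.61367095]), 'moment': array([-0.03488278, -0.00760947,  0.00080434]), 'gripper_force': 0.0, 'width': 0.08539516062762326}
scene 459.62678747552786 459.62678747552786 255.60545994645275 189.25680304598728 -0.1916611734851934 [[0.71, -0.704, -0.012], [-0.435, -0.425, -0.794], [0.554, 0.569, -0.608]] [-0.36007339  0.25461973  0.96609575]
measure_1 [([294.8, 264.7], 0.64), ([210.8, 161.3], 0.56), ([334.9, 231.9], 0.53), ([286.0, 187.9], 0.45)]
pad_1 [([210.9, 157.7], 0.48), ([243.2, 188.0], 0.47), ([264.4, 189.5], 0.45), ([2
[... 192 characters left out ...]
6), ([283.8, 232.2, 308.6, 271.3], 0.58), ([283.8, 170.5, 296.1, 191.1], 0.51)]
side 389.3624553371359 389.3624553371359 260.10548449562464 190.63179600074008 0.006049818507247113 [[0.978, -0.208, -0.009], [-0.083, -0.348, -0.934], [0.191, 0.914, -0.358]] [-0.51001141  0.11114825  0.82236085]
measure_1 [([224.7, 279.5], 0.83), ([310.6, 268.9], 0.8), ([251.3, 185.2], 0.65), ([294.1, 217.2], 0.53)]
pad_1 [([295.9, 219.6], 0.55), ([269.5, 210.0], 0.5), ([294.7, 216.0], 0.38)]
brush [([350.3, 257.9], 0.8), ([292.2, 215.8], 0.74)]
tape [([207.5, 186.0], 0.58), ([222.2, 279.9], 0.46)]
[([245.4, 160.8, 260.7, 187.6], 0.79), ([204.4, 231.8, 239.9, 290.6], 0.62), ([288.3, 195.2, 303.7, 219.1], 0.52)]
```

```bash
python3 - <<'E'
import cv2
a=cv2.imread("pics/scene0.png")[110:300,130:390];b=cv2.imread("pics/side0.png")[130:320,160:420]
cv2.imwrite("pics/v1.png",cv2.resize(a,None,fx=3,fy=3,interpolation=cv2.INTER_CUBIC));cv2.imwrite("pics/v2.png",cv2.resize(b,None,fx=3,fy=3,interpolation=cv2.INTER_CUBIC))
E
```

```text
(no output)
```

View pics/v1.png

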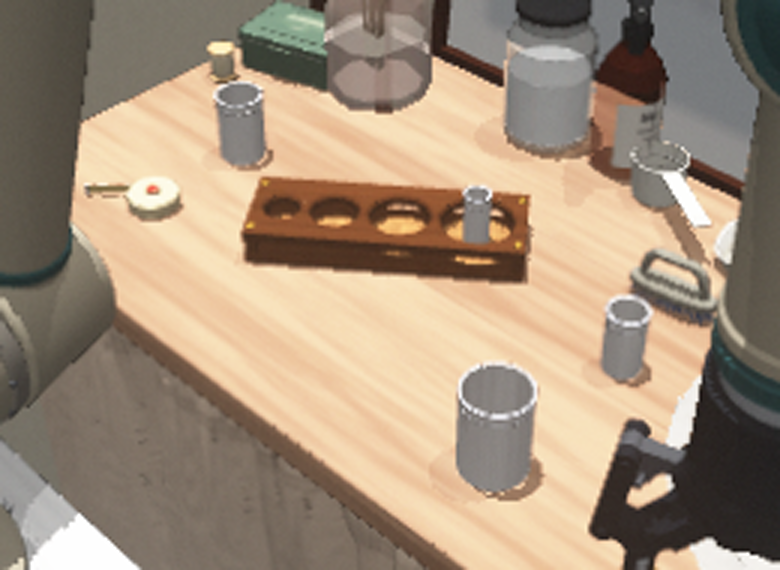

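View pics/v2.png

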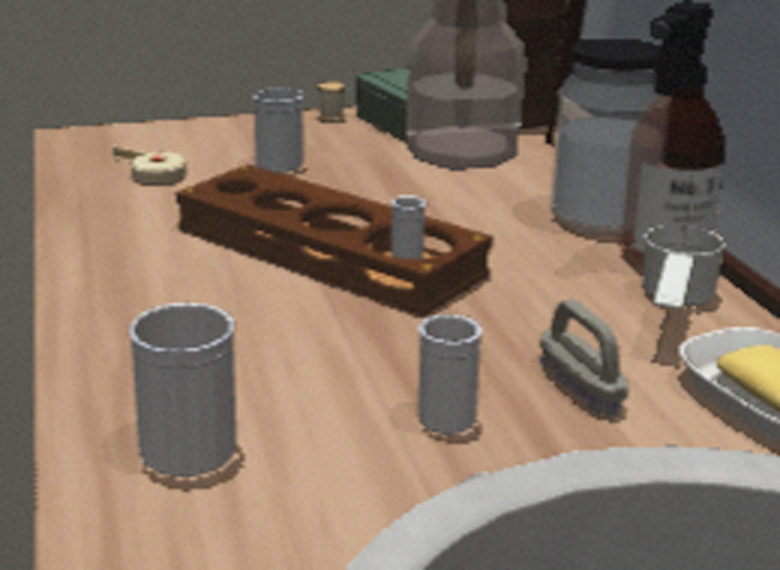

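The scene view shows m3 at (210,160) behind-left of the rack near the tape (174,177), m4 at (295,265), m2 at (335,232) near the brush, and m1 in the right-hand (largest) hole at (288,188). The side view agrees.

```bash
cat > h.py <<'E'
from rig import manip, eyes
import cv2,numpy as np
from scipy.spatial.transform import Rotation as Ro
def ray(d,p):
    K=np.array([[d["fx"],0,d["cx"]],[0,d["fy"],d["cy"]],[0,0,1]])
    u=cv2.undistortPoints(np.array([[p]],float),K,np.array([d["k1"],0,0,0,0]))[0,0]
    R=np.array(d["R"]);return -R.T@np.array(d["t"]), R.T@np.array([u[0],u[1],1])
def onz(d,p,z):
    c,v=ray(d,p);return c+v*(z-c[2])/v[2]
def proj(d,X):
    R=np.array(d["R"]);c=R@np.array(X)+d["t"];s=c[:2]/c[2];s=s*(1+d["k1"]*(s@s))
    return s*d["fx"]+[d["cx"],d["cy"]]
def rel(target,yaw=None,pos=None,rot=None):
    """shift along tool axes (normalised) to target; yaw = world angle of closing line"""
    s=manip.get_state();pos=s["position"] if pos is None else pos;q=s["ee_rot"] if rot is None else rot
    T=Ro.from_quat([q[1],q[2],q[3],q[0]]).as_matrix()
    d=T.T@(np.array(target)-pos)/0.5
    out=[d]
    if yaw is not None:
        y=T[:,1];cur=np.arctan2(y[1],y[0]);a=(yaw-cur+np.pi/2)%np.pi-np.pi/2
        out.append((-a/(2*np.pi),np.degrees(cur)))
    return out
E
python3 - <<'E'
from h import *
S=eyes.get_image("scene");D=eyes.get_image("side")
f=lambda p:(130+p[0]/3,110+p[1]/3); g=lambda p:(160+p[0]/3,130+p[1]/3)
P={"m4":((497,391),(183,328),.082),"m2":((628,311),(450,329),.063),"m3":((239,98),(278,99),.072),"m1":((477,195),(407,204),.065),
"h1":((282,208),(238,187),.034),"h2":((334,212),(281,199),.034),"h3":((400,217),(338,217),.034),"h4":((478,222),(412,240),.034),"tape":((153,188),(158,158),.02),"brush":((680,265),(580,305),.055)}
for k,(a,b,z) in P.items(): print(k,onz(S,f(a),z).round(4),onz(D,g(b),z).round(4))
E
```

```text
m4 [ 0.4033 -0.2314  0.082 ] [ 0.4051 -0.2334  0.082 ]
m2 [ 0.5627 -0.2335  0.063 ] [ 0.5629 -0.2347  0.063 ]
m3 [0.5459 0.231  0.072 ] [0.5475 0.2202 0.072 ]
m1 [ 0.5946 -0.0404  0.065 ] [ 0.5941 -0.0443  0.065 ]
h1 [0.4864 0.1029 0.034 ] [0.4886 0.099  0.034 ]
h2 [0.5157 0.0639 0.034 ] [0.519  0.0635 0.034 ]
h3 [0.5526 0.015  0.034 ] [0.5557 0.0151 0.034 ]
h4 [ 0.5967 -0.0411  0.034 ] [ 0.5996 -0.0417  0.034 ]
tape [0.433  0.2321 0.02  ] [0.4323 0.2274 0.02  ]
brush [ 0.6506 -0.2239  0.055 ] [ 0.6581 -0.2086  0.055 ]
```

```bash
python3 - <<'E'
from h import *
print(rel([.596,-.042,.22],np.radians(37.8)))
print([np.round(onz(eyes.get_image("scene"),p,z),3).tolist() for p,z in [((130+640/3,110+290/3),0.01),((130+710/3,110+310/3),.01)]])
E
```

```text
[array([ 1.05819244, -0.59495531,  0.05062719]), (np.float64(0.2106959216668487), np.float64(-66.34946819993446))]
[[0.647, -0.19, 0.01], [0.668, -0.251, 0.01]]
```

```bash
python3 -m creep '[[1,0.8,-0.45,0.05,-0.2],[1,0.8,-0.45,0.05,-0.2],[1,0.8,-0.45,0.05,-0.2],[1,0.8,-0.45,0.05,-0.2],[1,0.8,-0.45,0.05,-0.2],[1,0.8,-0.45,0.05,-0.2],[1,0.8,-0.45,0.05,-0.2],[1,0.8,-0.45,0.05,-0.2],[1,0.8,-0.45,0.05,-0.2],[1,0.8,-0.45,0.05,-0.2]]' 30; python3 -c "
from h import *
print(rel([.596,-.042,.22],np.radians(37.8)))"
```

```text
clock: 1.8
position: [0.5092, -0.1559, 0.2201]
ee_rot: [-0.0, 0.669, 0.743, 0.001]
contact_force: [-0.2, -0.2, -0.0]
width: 0.0855
gripper_force: 0.0
[array([0.20851042, 0.19635684, 0.0009758 ]), (np.float64(-0.08840662757664279), np.float64(5.973614072408576))]
```

```bash
python3 -m creep '[[1,0.208,0.196,0,-0.0884],[1,0.208,0.196,0,-0.0884],[1,0.208,0.196,0,-0.0884],[1,0.208,0.196,0,-0.0884],[1,0.208,0.196,0,-0.0884],[1,0.208,0.196,0,-0.0884]]'; python3 - <<'E'
from h import *
W=eyes.get_image("wrist");cv2.imwrite("pics/w1.png",cv2.resize(W["frame"][:,:,::-1],(768,576)))
s=manip.get_state();print(s["position"],(-np.array(W["R"]).T@W["t"]).round(3),np.round(W["R"],2).tolist())
for l in ["measure_1","pad_1"]: print(l,[(np.round(r["centre"],1).tolist(),round(r["confidence"],2)) for r in eyes.place_of("wrist",l)])
E
```

```text
clock: 2.4
position: [0.5936, -0.0478, 0.2202]
ee_rot: [-0.0, 0.444, 0.896, -0.0]
contact_force: [0.3, -0.7, -0.4]
width: 0.0854
gripper_force: 0.0
[ 0.59352859 -0.04801225  0.22026864] [0.544 0.018 0.348] [[0.79, 0.61, 0.0], [0.58, -0.75, 0.32], [0.19, -0.25, -0.95]]
measure_1 [([271.5, 155.2], 0.79), ([27.1, 187.0], 0.68), ([147.0, 267.4], 0.59)]
pad_1 [([273.4, 17.9], 0.79), ([269.5, 83.0], 0.66), ([271.9, 155.1], 0.56), ([269.4, 153.7], 0.3)]
```

View pics/w1.png

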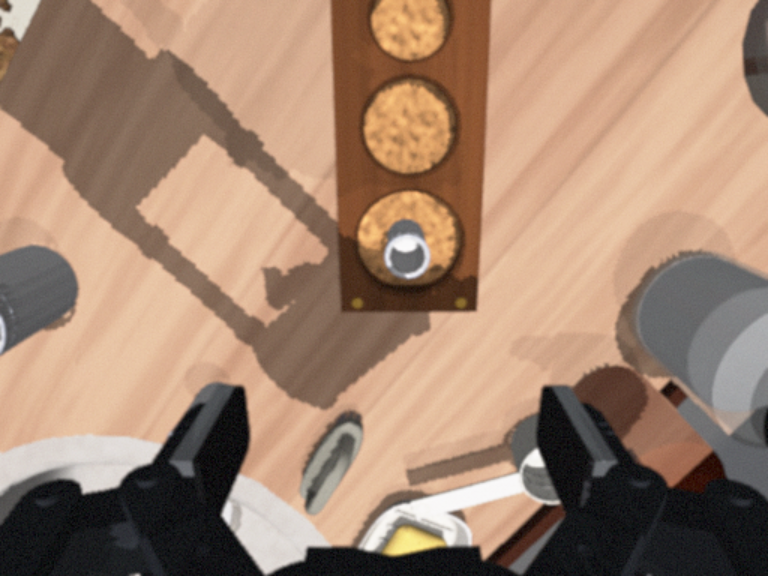

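The wrist view shows m1's rim at (271,171) inside hole 4 (centre 273,159), hole 3 at (273,85) and hole 2 at (274,17), with the row vertical in the image. My yaw is good.

```bash
python3 - <<'E'
from h import *
W=eyes.get_image("wrist")
q=lambda x,y:(x/1.5,y/1.5)
print("rim",onz(W,q(407,256),.065),"base",onz(W,q(406,232),.012))
for n,p in zip("4 3 2".split(),[(409,238.5),(409,127),(410.5,24)]): print(n,onz(W,q(*p),.034).round(4))
a=onz(W,q(357,303),.034);b=onz(W,q(461,303),.034);print(a,b,(a+b)/2,np.degrees(np.arctan2(*(b-a)[1::-1])))
r=onz(W,q(407,256),.065)
print(rel([r[0],r[1],.054],np.radians(37.8)))
E
```

```text
rim [ 0.59767947 -0.03791125  0.065     ] base [ 0.5969039 -0.0356328  0.012    ]
4 [ 0.5975 -0.0343  0.034 ]
3 [0.556 0.019 0.034]
2 [0.522 0.064 0.034]
[ 0.59705881 -0.08912932  0.034     ] [ 0.65134206 -0.04765902  0.034     ] [ 0.62420044 -0.06839417  0.034     ] 37.37842094220322
[array([0.01123841, 0.01880083, 0.3329501 ]), (np.float64(-0.0013145459989110165), np.float64(37.32676344039203))]
```

```bash
python3 -m creep '[[1,0.2,0.01,0,0],[1,0.2,0.01,0,0],[1,0.2,0.01,0,0],[1,0.2,0.01,0,0],[1,0.2,0.01,0,0]]'; cat > fit.py <<'E'
from h import *
from scipy.optimize import least_squares
OFF=[0,.0495,.110,.1815]; DI=[.034,.045,.056,.067]
def holes(p): # p: x,y of pad_1, yaw
    return [np.array([p[0]+o*np.cos(p[2]),p[1]+o*np.sin(p[2])]) for o in OFF]
def circ(c,r,z,n=48):
    a=np.linspace(0,2*np.pi,n,endpoint=False);return np.c_[c[0]+r*np.cos(a),c[1]+r*np.sin(a),np.full(n,z)]
E
python3 - <<'E'
from fit import *
W=eyes.get_image("wrist");im=cv2.resize(W["frame"][:,:,::-1],(768,576),interpolation=cv2.INTER_CUBIC)
np.savez("w2.npz",**W)
cv2.imwrite("pics/w2raw.png",im)
p=[.488,.101,np.radians(-52.4)]
for h,D in zip(holes(p),DI):
    for z,col in((.034,(255,0,0)),(.010,(0,255,0))):
        for X in circ(h,D/2,z): cv2.circle(im,tuple(int(v*1.5) for v in proj(W,X)),1,col,-1)
cv2.imwrite("pics/w2.png",im)
print([(np.round(r["bbox"],1).tolist(),round(r["confidence"],2)) for r in eyes.regions_of("wrist","pad_1")])
E
```

```text
clock: 3.1
position: [0.538, 0.0344, 0.2207]
ee_rot: [0.001, 0.443, 0.897, -0.0]
contact_force: [0.1, -0.1, 0.7]
width: 0.0852
gripper_force: 0.0
[([245.3, 54.2, 288.3, 88.4], 0.74), ([243.1, 103.1, 287.3, 147.7], 0.63), ([238.4, 225.1, 295.9, 268.8], 0.63), ([236.7, 162.8, 294.8, 211.8], 0.59)]
```

View pics/w2.png

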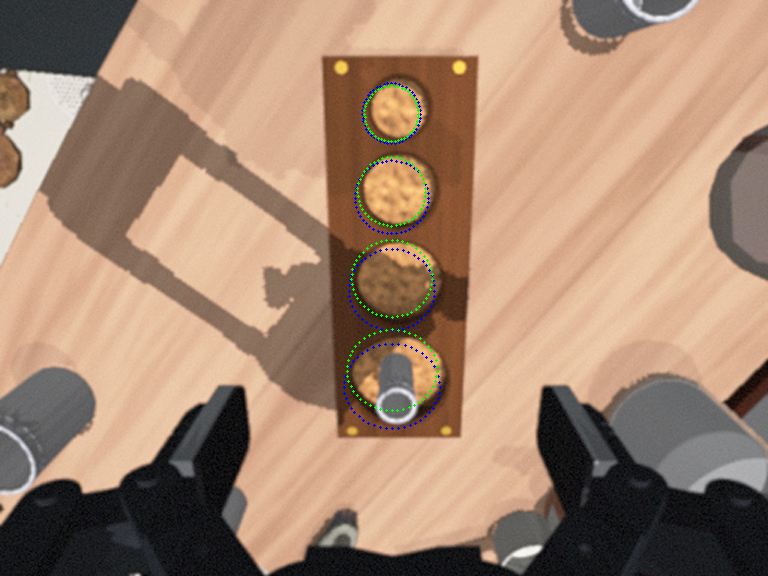

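The wrist view shows all four holes (at about (397,107), (397,190), (396,284), (397,374) in the 768-wide picture), with my model circles off by about 5 px. I'll calibrate against the rack corners.

```bash
python3 - <<'E'
from fit import *
W=dict(np.load("w2.npz"))
C=[(322,57),(478,57),(461,437),(338,437)]
P=[onz(W,(x/1.5,y/1.5),.034)[:2] for x,y in C]
print([np.round(np.linalg.norm(P[i]-P[i-1]),4) for i in range(4)],np.round(P,4).tolist(),np.mean(P,0))
# dark/brown edge profiles along centre column and widths
im=cv2.cvtColor(W["frame"],cv2.COLOR_RGB2HSV)
x=264
print([(y,im[y,x].tolist()) for y in range(30,296,2)])
E
```

```text
[np.float64(0.254), np.float64(0.0892), np.float64(0.2543), np.float64(0.0895)] [[0.4371, 0.1019], [0.5078, 0.1563], [0.6634, -0.0449], [0.5923, -0.0992]] [0.55016891 0.0285196 ]
[(30, [15, 77, 232]), (32, [14, 76, 229]), (34, [14, 82, 220]), (36, [12, 88, 199]), (38, [10, 142, 126]), (40, [12, 164, 121]), (42, [12, 171, 115]), (44, [11, 160, 121]), (46, [11, 167, 116]), (48, [11, 157, 114]), (50, [10, 153, 80]), (52, [13, 125, 100]), (54, [14, 141, 136]), (56, [14, 135, 170]), (58, [14, 135, 219]), (60, [15, 138, 198]), (62, [14, 138, 187]), (64, [15, 138, 198]), (66, [15, 138, 220]), (68, [16, 134, 238]), (70, [17, 126, 243]), (72, [16, 130, 238]), (74, [15, 129, 232]), (76, [15, 128, 233]), (78, [15, 133, 224]), (80, [15, 137, 216]), (82, [15, 132, 206]), (84, [15, 136, 201]), (86, [14, 137, 211]), (88, [15, 136, 223]), (90, [14, 143, 194]), (92, [13, 152, 99]), (94, [14, 158, 103]), (96, [12, 157, 109]), (98, [11, 171, 106]), (100, [11, 163, 97]), (102, [12, 156, 80]), (104, [14, 136, 172]), (106, [14, 143, 220]), (108, [15, 140, 221]), (110, [14, 137, 218]), (112, [14, 135, 206]
[... 1353 characters left out ...]
 [14, 129, 229]), (234, [14, 123, 220]), (236, [10, 32, 119]), (238, [0, 0, 110]), (240, [130, 14, 111]), (242, [120, 9, 109]), (244, [120, 5, 110]), (246, [160, 7, 110]), (248, [60, 2, 109]), (250, [140, 7, 107]), (252, [120, 5, 103]), (254, [113, 18, 113]), (256, [30, 2, 105]), (258, [117, 13, 174]), (260, [113, 9, 216]), (262, [143, 8, 131]), (264, [60, 2, 106]), (266, [150, 2, 106]), (268, [140, 7, 110]), (270, [75, 9, 108]), (272, [170, 7, 108]), (274, [30, 2, 105]), (276, [128, 10, 105]), (278, [150, 2, 123]), (280, [143, 5, 216]), (282, [0, 15, 155]), (284, [13, 172, 108]), (286, [12, 169, 119]), (288, [11, 173, 118]), (290, [12, 149, 128]), (292, [13, 94, 199]), (294, [12, 81, 228])]
```

```bash
python3 - <<'E'
import cv2
a=cv2.imread("pics/w2raw.png")[40:450,300:500]
cv2.imwrite("pics/w2z.png",cv2.resize(cv2.rotate(a,cv2.ROTATE_90_CLOCKWISE),None,fx=1.95,fy=1.95,interpolation=cv2.INTER_CUBIC))
E
```

```text
(no output)
```

View pics/w2z.png

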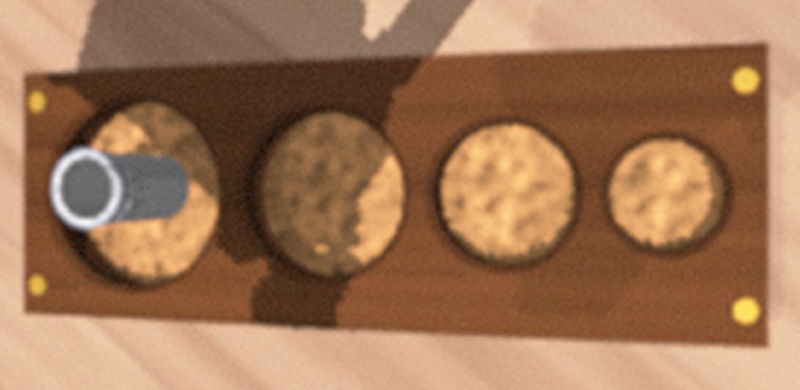

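The zoom confirms the four holes, and the rack corners give 254 x 89 mm, so the wrist calibration is consistent. Next I work out the grasp of m1.

```bash
cat >> fit.py <<'E'
RACK=[.5502-.099*np.cos(np.radians(-52.28)),.0285-.099*np.sin(np.radians(-52.28)),np.radians(-52.28)]
E
python3 - <<'E'
from fit import *
W=dict(np.load("w2.npz"))
print(np.round(holes(RACK),4).tolist())
for h,D in zip(holes(RACK),DI): # predicted edge rows vs. picture
    P=np.array([proj(W,X) for X in circ(h,D/2+.0015,.034,200)])*1.5;print(P.min(0).round(),P.max(0).round())
r=onz(W,(397/1.5,405/1.5),.065);print(r)
print(rel([r[0],r[1],.056],np.radians(37.72)))
E
```

```text
[[0.4896, 0.1068], [0.5199, 0.0677], [0.5569, 0.0198], [0.6007, -0.0368]]
[368.  74.] [432. 140.]
[361. 152.] [439. 231.]
[354. 242.] [445. 328.]
[349. 337.] [450. 426.]
[ 0.59788636 -0.03675941  0.065     ]
[array([-0.1851979 ,  0.00876782,  0.32890463]), (np.float64(-0.0009329870631968782), np.float64(37.38412465724913))]
```

```bash
python3 -m creep '[[1,-0.186,0.008,0.1,0],[1,-0.186,0.008,0.1,0],[1,-0.186,0.008,0.1,0],[1,-0.186,0.008,0.2,0],[1,-0.186,0.008,0.33,0],[1,-0.186,0.008,0.33,0],[1,-0.186,0.008,0.33,0],[0,-0.186,0.008,0.33,0],[0,-0.186,0.008,0.33,0],[0,-0.186,0.008,0.33,0]]' 25;  python3 -m creep '[[0,0,0,0,0],[0,0,0,0,0],[0,0,0,0,0],[0,0,0,0,0],[0,0,0,0,0]]'
```

```text
clock: 4.2
position: [0.5983, -0.0363, 0.0571]
ee_rot: [0.002, 0.443, 0.897, 0.0]
contact_force: [-0.2, 0.1, -0.3]
width: 0.0439
gripper_force: 0.0
clock: 4.7
position: [0.5979, -0.0362, 0.0566]
ee_rot: [0.001, 0.442, 0.897, 0.0]
contact_force: [-0.7, 0.7, 7.1]
width: 0.0249
gripper_force: 24.5
```

```bash
python3 -m creep '[[0,0,0,-0.05,0],[0,0,0,-0.1,0],[0,0,0,-0.2,0],[0,0,0,-0.2,0],[0,0,0,-0.2,0]]'; python3 - <<'E'
from fit import *
W=eyes.get_image("wrist");np.savez("w3.npz",**W)
s=manip.get_state();print(s["position"],s["width"],s["contact_force"])
z=s["position"][2]-.0566+.065
im=cv2.resize(W["frame"][:,:,::-1],(1024,768),interpolation=cv2.INTER_CUBIC)
c=s["position"][:2]
for X in circ(c,.0125,z): cv2.circle(im,tuple(int(v*2) for v in proj(W,X)),1,(0,0,255),-1)
cv2.imwrite("pics/w3.png",im[350:,250:850])
E
```

```text
clock: 5.2
position: [0.5975, -0.036, 0.1566]
ee_rot: [0.001, 0.442, 0.897, 0.0]
contact_force: [-0.4, 0.4, -1.0]
width: 0.0246
gripper_force: 24.8
[ 0.59638799 -0.03582072  0.1549987 ] 0.025051267034755565 [-0.71545231  0.74471555 -0.88188442]
```

View pics/w3.png

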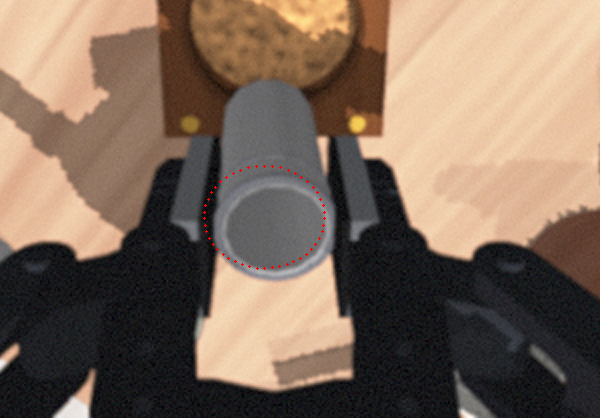

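The held m1 rim shows at crop (274,230), against a predicted (265,218). So the wrist camera reads about 2 mm high along tool y, and I'll correct for that. I'll hover over hole 1 and check with the other cameras.

```bash
python3 -c "
from h import *
print(rel([.488,.1045,.125],np.radians(37.72)))"
```

```text
[array([ 0.35458428, -0.00123858,  0.06016304]), (np.float64(-0.0006696015529902502), np.float64(37.4789434409235))]
```

```bash
python3 -m creep '[[0,0.355,-0.001,0.04,0],[0,0.355,-0.001,0.04,0],[0,0.355,-0.001,0.04,0],[0,0.355,-0.001,0.04,0],[0,0.355,-0.001,0.06,0],[0,0.355,-0.001,0.127,0],[0,0.355,-0.001,0.127,0],[0,0.355,-0.001,0.127,0]]'; python3 - <<'E'
from fit import *
s=manip.get_state();print(s["position"])
ims=[]
for n in ["scene","side"]:
    W=eyes.get_image(n);np.savez(n+"4.npz",**W)
    c=proj(W,[.488,.1045,.05]).astype(int)
    im=W["frame"][c[1]-30:c[1]+35,c[0]-40:c[0]+60,::-1];ims.append(cv2.resize(im,None,fx=6,fy=6,interpolation=cv2.INTER_CUBIC)[:, :400] if 0 else cv2.resize(im,None,fx=4,fy=4,interpolation=cv2.INTER_CUBIC)); print(n,c-[40,30])
W=eyes.get_image("wrist");np.savez("wrist4.npz",**W)
ims=np.vstack(ims);w=cv2.resize(W["frame"][:,:,::-1],None,fx=1.5,fy=1.5)[:520,180:580]
cv2.imwrite("pics/h4.png",np.hstack([ims,w]))
E
```

```text
clock: 6.05
position: [0.488, 0.104, 0.0906]
ee_rot: [-0.001, 0.443, 0.897, -0.001]
contact_force: [-0.0, -0.4, 0.1]
width: 0.0245
gripper_force: 24.8
[0.48797041 0.10397869 0.09057104]
scene [183 144]
side [198 155]
```

View pics/h4.png

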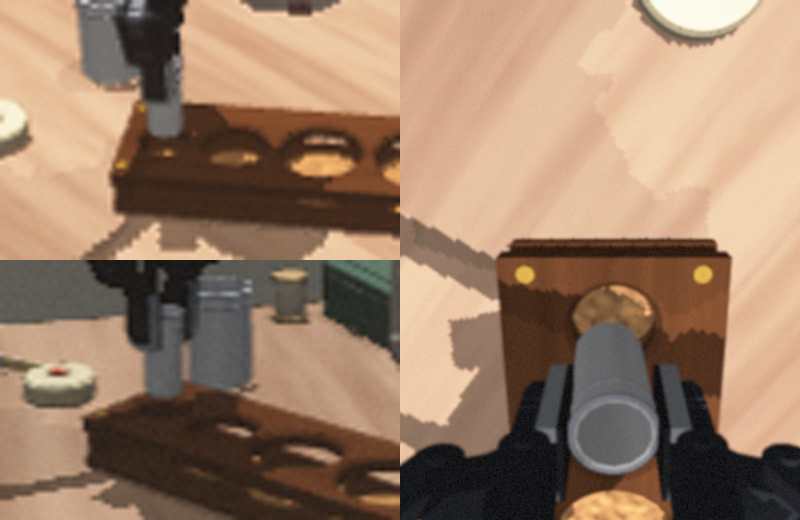

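Scene and side show m1 hovering just above hole 1, and the wrist view shows the hole centred slightly right of the cup. I'll compute the difference.

```bash
python3 - <<'E'
from fit import *
W=dict(np.load("wrist4.npz"));q=lambda x,y:((x-220)/1.5,y/1.5)
s=manip.get_state();q0=s["ee_rot"];T=Ro.from_quat([q0[1],q0[2],q0[3],q0[0]]).as_matrix()
f=lambda X:(T.T@(X-s["position"]))[:2].round(4)*1000
b=s["position"][2]-.0466
print("bottom",b)
print("rim L,R,near,far",[f(onz(W,q(*p),b+.055)) for p in [(569,432),(658,432),(613,474),(613,392)]])
print("bottom far",f(onz(W,q(604,323),b)))
print("hole L,R,far",[f(onz(W,q(*p),.034)) for p in [(573,318),(656,318),(614,284)]])
print("back corners",[f(onz(W,q(*p),.034)) for p in [(498,257),(731,257)]],"screws",[f(onz(W,q(*p),.034)) for p in [(525,275),(702,275)]])
# scene/side: same reading: cup bottom centre vs corners of rack top
S=dict(np.load("scene4.npz"));D=dict(np.load("side4.npz"))
a=lambda x,y:(183+x/4,144+y/4); e=lambda x,y:(198+x/4,155+(y-260)/4)
print("scene cupbottom L/R lowest",[f(onz(S,a(*p),b)) for p in [(148,131),(183,131),(165,139)]],"corner back-left",f(onz(S,a(134,104),.034)),"front-left",f(onz(S,a(112,178),.034)),"screws",f(onz(S,a(141,107),.034)),f(onz(S,a(121,166),.034)))
print("side cupbottom lowest",[f(onz(D,e(*p),b)) for p in [(144,391),(182,391),(163,398)]],"corner left",f(onz(D,e(86,416),.034)),"back",f(onz(D,e(187,382),.034)))
E
```

```text
bottom 0.04586867934262852
rim L,R,near,far [array([  0.4, -11. ]), array([ 0.4, 13.4]), array([-13.7,   1.1]), array([12.9,  1. ])]
bottom far [ 9.8 -2.2]
hole L,R,far [array([  6.9, -14.6]), array([ 7., 18.]), array([21. ,  1.4])]
back corners [array([ 31.7, -42.4]), array([31.8, 45.7])] screws [array([ 24.6, -32.5]), array([24.7, 35.1])]
scene cupbottom L/R lowest [array([10.6, -8.8]), array([-13.4,  -6. ]), array([ -2.8, -16.6])] corner back-left [31.  38.4] front-left [ 28.1 -49. ] screws [25.3 35.3] [ 24.9 -35. ]
side cupbottom lowest [array([  8. , -11.2]), array([-10.8,   4.1]), array([-10. , -12.7])] corner left [ 27.5 -44.3] back [20.1 41.9]
```

```bash
python3 -m creep '[[0,0.008,0.001,0,0],[0,0.008,0.001,0,0],[0,0.008,0.001,0.015,0],[0,0.008,0.001,0.03,0],[0,0.008,0.001,0.03,0]]' ; python3 -m creep '[[0,0,0,0.01,0],[0,0,0,0.02,0],[0,0,0,0.03,0],[0,0,0,0.036,0],[0,0,0,0.036,0]]' 
```

```text
clock: 6.7
position: [0.4854, 0.1079, 0.0755]
ee_rot: [-0.001, 0.442, 0.897, -0.001]
contact_force: [0.1, -0.3, -1.1]
width: 0.0242
gripper_force: 24.8
clock: 7.2
position: [0.4861, 0.108, 0.0582]
ee_rot: [-0.001, 0.442, 0.897, -0.0]
contact_force: [-0.0, 0.8, -0.3]
width: 0.0245
gripper_force: 24.8
```

```bash
python3 -m creep '[[0,0,0,0.003,0],[0,0,0,0.003,0],[1,0,0,0.003,0],[1,0,0,0.003,0],[1,0,0,0.003,0],[1,0,0,0.003,0],[1,0,0,0.003,0],[1,0,0,0.003,0],[1,0,0,-0.1,0],[1,0,0,-0.3,0]]'; python3 -m creep '[[1,-0.1,0,-0.3,0],[1,-0.1,0,-0.3,0],[1,-0.1,0,-0.3,0],[1,-0.1,0,-0.3,0],[1,-0.1,0,-0.3,0]]'; python3 - <<'E'
from fit import *
W=eyes.get_image("wrist");np.savez("w5.npz",**W)
s=manip.get_state();print(s["position"])
im=cv2.resize(W["frame"][:,:,::-1],(768,576),interpolation=cv2.INTER_CUBIC)
cv2.imwrite("pics/w5.png",im)
E
```

```text
clock: 8.2
position: [0.4852, 0.1079, 0.157]
ee_rot: [-0.002, 0.443, 0.897, -0.001]
contact_force: [2.1, 0.1, -0.2]
width: 0.0851
gripper_force: 0.0
clock: 8.7
position: [0.518, 0.068, 0.309]
ee_rot: [0.002, 0.443, 0.897, 0.001]
contact_force: [0.3, 0.2, -1.6]
width: 0.0855
gripper_force: 0.0
[0.51656901 0.06839345 0.30686135]
```

View pics/w5.png

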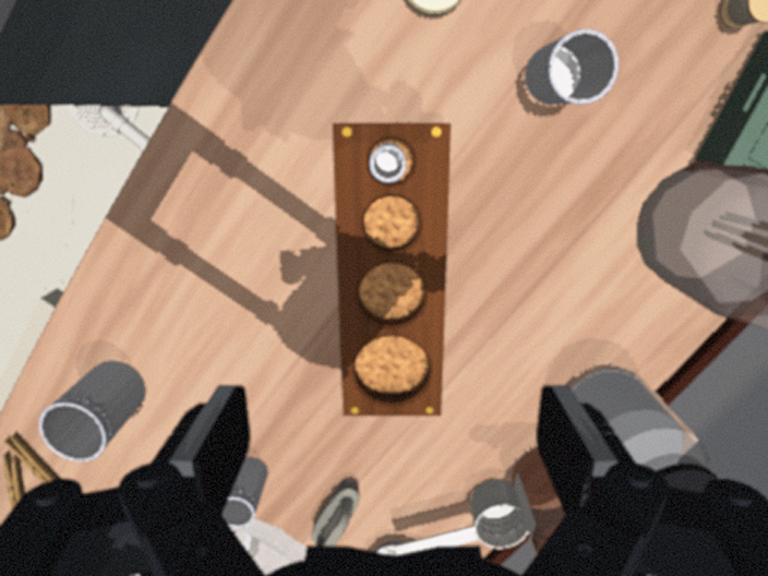

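m1 now stands in hole 1 at (390,162). Next is m4, seen at (75,432), plus m3 at (583,67).

```bash
python3 - <<'E'
from fit import *
W=dict(np.load("w5.npz"));q=lambda x,y:(x/1.5,y/1.5)
for n,p,z in [("m4",(75,432),.082),("m3",(584,67),.072),("m1",(390,162),.065)]: print(n,onz(W,q(*p),z).round(4))
P=[onz(W,q(*p),.034)[:2] for p in [(333,124),(451,124),(441,415),(344,415)]];c=np.mean(P,0);print(c, np.linalg.norm(P[1]-P[2]))
print(rel([.405,-.231,.2],np.radians(37.72)))
E
```

```text
m4 [ 0.4088 -0.2257  0.082 ]
m3 [0.5518 0.2389 0.072 ]
m1 [0.4875 0.1082 0.065 ]
[0.55054922 0.02887422] 0.25409097048094476
[array([-0.33976414, -0.54119878,  0.21372396]), (np.float64(-0.0007433997997398459), np.float64(37.452376072093664))]
```

```bash
python3 -m creep '[[1,-0.34,-0.54,0.1,0],[1,-0.34,-0.54,0.1,0],[1,-0.34,-0.54,0.1,0],[1,-0.34,-0.54,0.1,0],[1,-0.34,-0.54,0.1,0],[1,-0.34,-0.54,0.21,0],[1,-0.34,-0.54,0.21,0],[1,-0.34,-0.54,0.21,0],[1,-0.34,-0.54,0.21,0],[1,-0.34,-0.54,0.21,0]]'; python3 - <<'E'
from fit import *
W=eyes.get_image("wrist");np.savez("w6.npz",**W)
cv2.imwrite("pics/w6.png",W["frame"][:,:,::-1])
for r in eyes.regions_of("wrist","measure_4"): print(np.round(r["bbox"],1),r["confidence"])
E
```

```text
clock: 9.75
position: [0.4062, -0.2296, 0.2019]
ee_rot: [-0.001, 0.442, 0.897, 0.0]
contact_force: [0.1, 0.9, -0.2]
width: 0.0853
gripper_force: 0.0
[222.8 137.6 295.7 221.7] 0.84
[357.8 238.9 415.5 288. ] 0.66
```

View pics/w6.png

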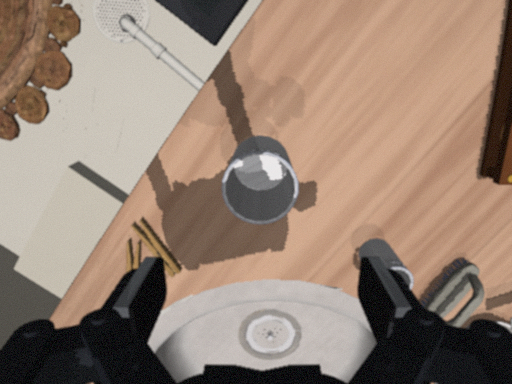

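m4's rim is centred at about (260,187), right under the tool.

```bash
python3 - <<'E'
from fit import *
W=dict(np.load("w6.npz"))
c=[onz(W,p,.082) for p in [(260,222),(260,152),(223,187),(298,187)]];print(np.mean(c,0), np.linalg.norm(c[0]-c[1]),np.linalg.norm(c[2]-c[3]))
t=np.mean(c,0);print(rel([t[0]-.0015,t[1]-.001,.066]))
E
```

```text
[ 0.40508544 -0.22795007  0.082     ] 0.05630473257397497 0.057370264513822364
[array([ 0.00564287, -0.00422288,  0.27363871])]
```

```bash
python3 -m creep '[[1,0.004,-0.004,0,0],[1,0.004,-0.004,0.1,0],[1,0.004,-0.004,0.2,0],[1,0.004,-0.004,0.274,0],[1,0.004,-0.004,0.274,0],[1,0.004,-0.004,0.274,0],[0,0.004,-0.004,0.274,0],[0,0.004,-0.004,0.274,0],[0,0.004,-0.004,0.274,0],[0,0.004,-0.004,0.274,0]]' 30;  python3 -m creep '[[0,0,0,0,0],[0,0,0,-0.03,0],[0,0,0,-0.1,0],[0,0,0,-0.2,0],[0,0,0,-0.28,0],[0,0,0,-0.28,0]]'; python3 -c "
from h import *
print(rel([.5975,-.0365,.2],np.radians(37.72)))"
```

```text
clock: 10.85
position: [0.405, -0.2315, 0.0677]
ee_rot: [0.003, 0.443, 0.897, -0.0]
contact_force: [0.4, 1.4, 6.8]
width: 0.0573
gripper_force: 30.9
clock: 11.45
position: [0.4067, -0.233, 0.2123]
ee_rot: [0.008, 0.442, 0.897, -0.002]
contact_force: [1.0, -0.4, -1.5]
width: 0.057
gripper_force: 33.0
[array([0.07996476, 0.54194592, 0.02552272]), (np.float64(-0.0006555702738443043), np.float64(37.48399470141605))]
```

```bash
python3 -m creep '[[0,0.08,0.542,0,0],[0,0.08,0.542,0,0],[0,0.08,0.542,0,0],[0,0.08,0.542,0,0],[0,0.08,0.542,0,0],[0,0.08,0.542,0,0],[0,0.08,0.542,0,0],[0,0.08,0.542,0.15,0],[0,0.08,0.542,0.19,0],[0,0.08,0.542,0.19,0]]'; python3 - <<'E'
from fit import *
s=manip.get_state();print(s["position"])
ims=[]
for n in ["scene","side"]:
    W=eyes.get_image(n);np.savez(n+"7.npz",**W)
    c=proj(W,[.5975,-.0365,.06]).astype(int)
    ims.append(cv2.resize(W["frame"][c[1]-35:c[1]+30,c[0]-60:c[0]+40,::-1],None,fx=4,fy=4,interpolation=cv2.INTER_CUBIC)); print(n,c-[60,35])
W=eyes.get_image("wrist");np.savez("wrist7.npz",**W)
w=cv2.resize(W["frame"][:,:,::-1],None,fx=1.5,fy=1.5)[:520,180:580]
cv2.imwrite("pics/h7.png",np.hstack([np.vstack(ims),w]))
E
```

```text
clock: 12.45
position: [0.5877, -0.0335, 0.1044]
ee_rot: [-0.007, 0.443, 0.897, -0.002]
contact_force: [-1.8, 0.3, -1.9]
width: 0.0574
gripper_force: 33.5
[ 0.58774196 -0.03349878  0.10436301]
scene [228 140]
side [236 163]
```

View pics/h7.png

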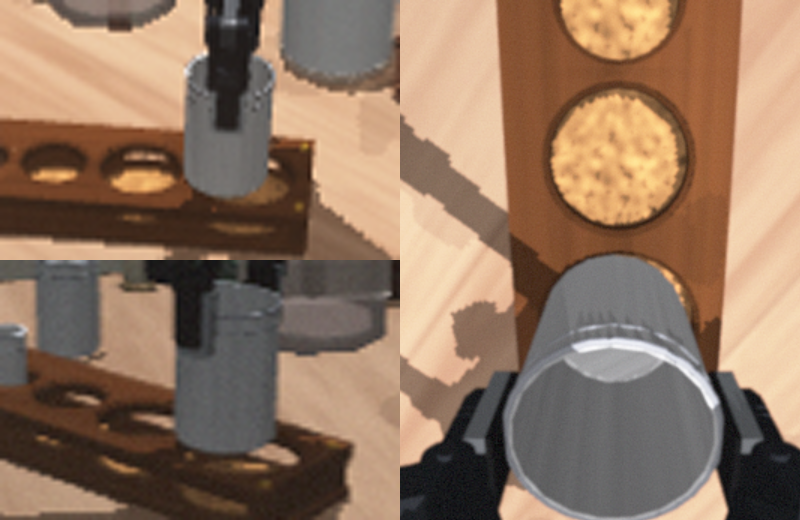

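The cup hovers about 10 mm left of hole 4 because the arm had not settled. I'll re-read and correct.

```bash
python3 -m creep '[[0,0,0,0,0],[0,0,0,0,0]]'; python3 -c "
from fit import *
print(rel([.5975,-.0365,.112],np.radians(37.72)))"
```

```text
clock: 12.8
position: [0.5955, -0.0343, 0.1128]
ee_rot: [0.002, 0.443, 0.897, 0.001]
contact_force: [-0.2, -0.1, -1.2]
width: 0.0574
gripper_force: 33.6
[array([-0.00581579,  0.00045788,  0.00163964]), (np.float64(-0.0007254187078901584), np.float64(37.45884926515954))]
```

```bash
python3 -m creep '[[0,-0.014,0.001,0,0],[0,-0.014,0.001,0,0],[0,-0.014,0.001,0,0],[0,-0.014,0.001,0,0]]'; python3 - <<'E'
from fit import *
W=eyes.get_image("wrist");np.savez("wrist8.npz",**W)
s=manip.get_state();print(s["position"])
w=cv2.resize(W["frame"][:,:,::-1],None,fx=2,fy=2,interpolation=cv2.INTER_CUBIC)[:560,200:820]
cv2.imwrite("pics/h8.png",w)
E
```

```text
clock: 13.2
position: [0.5987, -0.0391, 0.1103]
ee_rot: [-0.0, 0.443, 0.897, -0.0]
contact_force: [0.4, -0.1, -1.1]
width: 0.0568
gripper_force: 33.6
[ 0.59857622 -0.03905744  0.11019402]
```

View pics/h8.png

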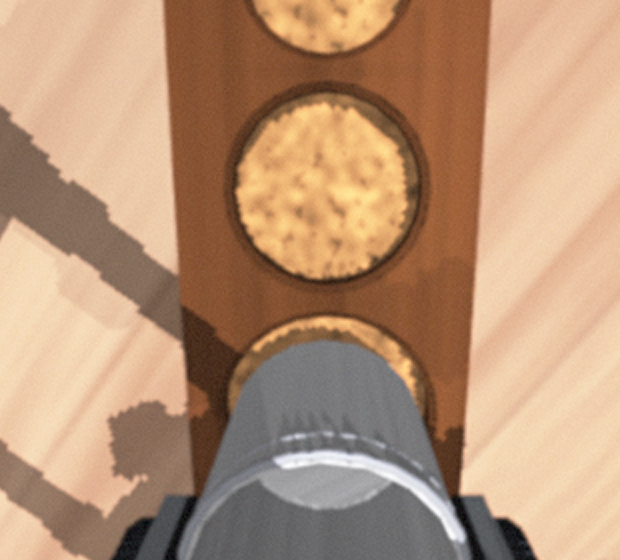

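```bash
python3 - <<'E'
from fit import *
W=dict(np.load("wrist8.npz"));q=lambda x,y:((x+200)/2,y/2)
s=manip.get_state();q0=s["ee_rot"];T=Ro.from_quat([q0[1],q0[2],q0[3],q0[0]]).as_matrix()
f=lambda X:(T.T@(X-s["position"]))[:2]*1000
b=s["position"][2]-.0667
h3=[f(onz(W,q(*p),.034)) for p in [(225,183),(428,183),(326,84),(326,282)]];c3=np.array([(h3[2]+h3[3])[0]/2,(h3[0]+h3[1])[1]/2])
print("hole3",np.round(h3,1).tolist(),"->hole4 by row",c3-[71.5,0])
print("hole4 far,L,R",[f(onz(W,q(*p),.034)).round(1) for p in [(326,314),(228,395),(436,395)]])
print("cup bottom far",f(onz(W,q(325,341),b)).round(1),"b",b)
# fit cup bottom circle centre: draw prediction extents
for cx in (-4,-2,0,2,4):
    C=s["position"]+T@np.array([cx/1000,0,0]);P=np.array([proj(W,X) for X in circ(C,.029,b,100)])*2-[200,0];print(cx,P.min(0).round(),P.max(0).round())
E
```

```text
hole3 [[74.5, -27.4], [74.6, 31.4], [101.4, 1.8], [45.5, 1.9]] ->hole4 by row [1.97587594 2.00245184]
hole4 far,L,R [array([35.7,  2. ]), array([  9.3, -29.2]), array([ 9.4, 37.1])]
cup bottom far [29.7  1.6] b 0.04349401922138603
-4 [226. 356.] [413. 527.]
-2 [226. 350.] [413. 522.]
0 [226. 343.] [413. 516.]
2 [226. 337.] [414. 511.]
4 [225. 330.] [414. 505.]
```

```bash
python3 -m creep '[[0,0.002,0.002,0,0],[0,0.002,0.002,0.015,0],[0,0.002,0.002,0.03,0],[0,0.002,0.002,0.03,0],[0,0.002,0.002,0.03,0]]' ; python3 -m creep '[[0,0,0,0.01,0],[0,0,0,0.02,0],[0,0,0,0.03,0],[0,0,0,0.035,0],[0,0,0,0.035,0]]' 
```

```text
clock: 13.75
position: [0.5985, -0.0376, 0.0947]
ee_rot: [-0.001, 0.442, 0.897, -0.0]
contact_force: [1.3, -0.4, -2.5]
width: 0.0572
gripper_force: 33.6
clock: 14.25
position: [0.5986, -0.0377, 0.0779]
ee_rot: [-0.0, 0.442, 0.897, -0.0]
contact_force: [-0.6, -0.2, 0.3]
width: 0.0573
gripper_force: 33.8
```

```bash
python3 -m creep '[[0,0,0,0.002,0],[1,0,0,0.002,0],[1,0,0,0.002,0],[1,0,0,0.002,0],[1,0,0,0.002,0],[1,0,0,0,0],[1,0,0,-0.1,0],[1,0,0,-0.26,0],[1,0,0,-0.26,0],[1,0,0,-0.26,0]]';python3 -c "
from h import *
print(rel([.548,.232,.2],np.radians(37.72)))"
```

```text
clock: 15.25
position: [0.602, -0.0382, 0.2136]
ee_rot: [0.005, 0.442, 0.897, 0.002]
contact_force: [0.0, -0.4, -0.2]
width: 0.0856
gripper_force: 0.0
[array([0.49478157, 0.24283394, 0.0247787 ]), (np.float64(-0.00066072383394098), np.float64(37.48213941978125))]
```

```bash
python3 -m creep '[[1,0.495,0.243,0.02,0],[1,0.495,0.243,0.02,0],[1,0.495,0.243,0.02,0],[1,0.495,0.243,0.02,0],[1,0.495,0.243,0.02,0],[1,0.495,0.243,0.02,0],[1,0.495,0.243,0.02,0],[1,0.495,0.243,0.02,0],[1,0.495,0.243,0.02,0],[1,0.495,0.243,0.02,0]]'; python3 - <<'E'
from fit import *
W=eyes.get_image("wrist");np.savez("w9.npz",**W)
cv2.imwrite("pics/w9.png",W["frame"][:,:,::-1])
for r in eyes.regions_of("wrist","measure_3"):
    print(np.round(r["bbox"],1),r["confidence"])
g=W["frame"].astype(int);v=g.max(2);sat=v-g.min(2)
s=manip.get_state();print(s["position"])
# predicted rim box when centred at tcp
P=np.array([proj(W,X) for X in circ(s["position"],.0235,.072,100)]);print(P.min(0),P.max(0),proj(W,[s["position"][0],s["position"][1],0]))
E
```

```text
clock: 16.25
position: [0.5451, 0.2313, 0.1975]
ee_rot: [0.0, 0.443, 0.896, -0.0]
contact_force: [-0.2, 1.0, -0.6]
width: 0.0851
gripper_force: 0.0
[160.7 361.3 185.6 380.7] 0.77
[241.9 138.  302.2 213.5] 0.7
[108.9 219.6 153.3 266.8] 0.67
[0.5451078  0.23145319 0.19773517]
[230.3728688  158.08848921] [290.46207254 215.24431862] [260.65769666 164.81306599]
```

```bash
python3 -m creep '[[1,0.003,0.015,0,0],[1,0.003,0.015,0.1,0],[1,0.003,0.015,0.2,0],[1,0.003,0.015,0.284,0],[1,0.003,0.015,0.284,0],[1,0.003,0.015,0.284,0],[0,0.003,0.015,0.284,0],[0,0.003,0.015,0.284,0],[0,0.003,0.015,0.284,0],[0,0.003,0.015,0.284,0]]' 28;  python3 -m creep '[[0,0,0,0,0],[0,0,0,0,0],[0,0,0,0,0]]'
```

```text
clock: 17.35
position: [0.5512, 0.2388, 0.0582]
ee_rot: [0.002, 0.442, 0.897, 0.001]
contact_force: [0.0, 0.0, 6.1]
width: 0.0456
gripper_force: 28.1
clock: 17.65
position: [0.5511, 0.2388, 0.0582]
ee_rot: [0.002, 0.442, 0.897, 0.001]
contact_force: [-0.7, -0.3, 5.9]
width: 0.0463
gripper_force: 28.1
```

```bash
python3 -m creep '[[0,0,0,-0.03,0],[0,0,0,-0.1,0],[0,0,0,-0.2,0],[0,0,0,-0.27,0],[0,0,0,-0.27,0],[0,0,0,-0.27,0],[0,0,0,-0.27,0]]';python3 -c "
from h import *
print(rel([.5554,.0189,.104],np.radians(37.72)))"
```

```text
clock: 18.35
position: [0.5487, 0.2381, 0.1897]
ee_rot: [-0.001, 0.442, 0.897, -0.001]
contact_force: [-0.6, -0.1, -1.0]
width: 0.0465
gripper_force: 29.1
[array([-0.35624012, -0.255647  ,  0.17171496]), (np.float64(-0.0006774788244978443), np.float64(37.47610762318078))]
```

```bash
python3 -m creep '[[0,-0.355,-0.256,0,0],[0,-0.355,-0.256,0,0],[0,-0.355,-0.256,0,0],[0,-0.355,-0.256,0,0],[0,-0.355,-0.256,0,0],[0,-0.355,-0.256,0,0],[0,-0.355,-0.256,0.12,0],[0,-0.355,-0.256,0.17,0],[0,-0.355,-0.256,0.17,0],[0,-0.355,-0.256,0.17,0]]'; python3 -m creep '[[0,0,0,0,0],[0,0,0,0,0]]'; python3 - <<'E'
from fit import *
W=eyes.get_image("wrist");np.savez("wrist10.npz",**W)
s=manip.get_state();print(s["position"])
w=cv2.resize(W["frame"][:,:,::-1],None,fx=2,fy=2,interpolation=cv2.INTER_CUBIC)[:560,200:820]
cv2.imwrite("pics/h10.png",w)
E
```

```text
clock: 19.35
position: [0.5557, 0.0206, 0.1051]
ee_rot: [-0.001, 0.442, 0.897, -0.0]
contact_force: [-0.2, -0.2, -1.0]
width: 0.0459
gripper_force: 29.3
clock: 19.55
position: [0.5577, 0.0199, 0.1077]
ee_rot: [0.002, 0.442, 0.897, 0.001]
contact_force: [0.7, -0.2, -0.4]
width: 0.0462
gripper_force: 29.3
[0.55745691 0.01989074 0.10759398]
```

View pics/h10.png

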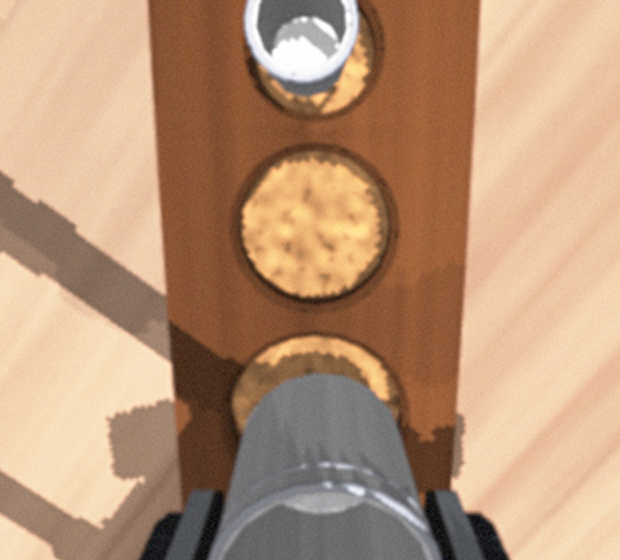

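Hole 2 is centred at (315,226) in the crop, hole 3's far edge is at row 332, and the cup's bottom far edge is at (320,374).

```bash
cat > rl.py <<'E'
from fit import *
def run(npz,hole,gap,far,farR,cup,cupR,boff):
    W=dict(np.load(npz));q=lambda x,y:((x+200)/2,y/2)
    s=manip.get_state();q0=s["ee_rot"];T=Ro.from_quat([q0[1],q0[2],q0[3],q0[0]]).as_matrix()
    f=lambda X:(T.T@(X-s["position"]))[:2]*1000
    b=s["position"][2]-boff
    L,R,t,bo=hole;h=[f(onz(W,q(*p),.034)) for p in [(L,(t+bo)/2),(R,(t+bo)/2),((L+R)/2,t),((L+R)/2,bo)]]
    print("by row",(h[2]+h[3])[0]/2-gap,(h[0]+h[1])[1]/2,"diam",h[1][1]-h[0][1],h[2][0]-h[3][0])
    print("by far",f(onz(W,q(*far),.034))-[farR,0]); print("cup",f(onz(W,q(*cup),b))-[cupR,0],"b",b)
E
python3 -c "
from rl import *
run('wrist10.npz',(233,397,143,309),60.5,(316,332),29.5,(320,374),23.5,.0582)
print(rel([.5557,.019,.1]))"
```

```text
by row 1.1703864297153004 -1.1364867114456878 diam 47.68244497365961 47.69236315328395
by far [ 1.1789932  -0.89998631]
cup [-1.28986093  0.37436353] b 0.0493939828277522
[array([ 0.00076332, -0.0039123 ,  0.01517584])]
```

```bash
python3 -m creep '[[0,0.005,-0.004,0,0],[0,0.005,-0.004,0.015,0],[0,0.005,-0.004,0.03,0],[0,0.005,-0.004,0.042,0],[0,0.005,-0.004,0.042,0]]' ; python3 -m creep '[[0,0,0,0.01,0],[0,0,0,0.02,0],[0,0,0,0.03,0],[0,0,0,0.034,0],[0,0,0,0.034,0]]' 
```

```text
clock: 20.1
position: [0.5521, 0.0205, 0.0833]
ee_rot: [-0.001, 0.443, 0.897, -0.001]
contact_force: [-0.4, 0.0, -1.1]
width: 0.0459
gripper_force: 29.3
clock: 20.6
position: [0.553, 0.0203, 0.0684]
ee_rot: [0.0, 0.442, 0.897, -0.0]
contact_force: [-1.5, 0.6, 4.6]
width: 0.0457
gripper_force: 29.7
```

```bash
python3 -m creep '[[1,0,0,0,0],[1,0,0,0,0],[1,0,0,0,0],[1,0,0,0,0],[1,0,0,0,0],[1,0,0,-0.1,0],[1,0,0,-0.26,0],[1,0,0,-0.26,0],[1,0,0,-0.26,0],[1,0,0,-0.26,0]]';python3 -c "
from h import *
print(rel([.563,-.234,.19],np.radians(37.72)))"
```

```text
clock: 21.6
position: [0.5532, 0.0205, 0.1983]
ee_rot: [0.001, 0.442, 0.897, 0.0]
contact_force: [-0.3, 0.8, -0.3]
width: 0.0857
gripper_force: 0.0
[array([-0.41586272, -0.29404222,  0.01670236]), (np.float64(-0.0006761108811250088), np.float64(37.476600082794995))]
```

```bash
python3 -m creep '[[1,-0.416,-0.294,0.01,0],[1,-0.416,-0.294,0.01,0],[1,-0.416,-0.294,0.01,0],[1,-0.416,-0.294,0.01,0],[1,-0.416,-0.294,0.01,0],[1,-0.416,-0.294,0.01,0],[1,-0.416,-0.294,0.01,0],[1,-0.416,-0.294,0.01,0],[1,-0.416,-0.294,0.01,0],[1,-0.416,-0.294,0.01,0]]'; python3 - <<'E'
from fit import *
W=eyes.get_image("wrist");np.savez("w11.npz",**W)
cv2.imwrite("pics/w11.png",W["frame"][:,:,::-1])
for l in ["measure_2","brush"]:
  for r in eyes.regions_of("wrist",l): print(l,np.round(r["bbox"],1),r["confidence"])
s=manip.get_state();print(s["position"])
P=np.array([proj(W,X) for X in circ(s["position"],.018,.063,100)]);print(P.min(0),P.max(0))
E
```

```text
clock: 22.6
position: [0.563, -0.2323, 0.1928]
ee_rot: [-0.0, 0.442, 0.897, 0.0]
contact_force: [0.4, -0.8, 0.0]
width: 0.0854
gripper_force: 0.0
measure_2 [405.7   1.  511.1  53.2] 0.75
measure_2 [242.7 148.5 284.6 208.4] 0.71
brush [325.8 177.  383.  256.6] 0.88
[ 0.5631268  -0.23306263  0.19307718]
[237.13513281 164.87545277] [282.43156818 207.98509053]
```

View pics/w11.png

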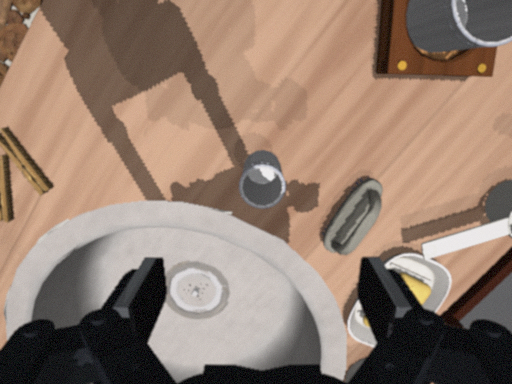

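m2's rim is centred at (263,187), and the brush at (355,215) is to the right. I'll approach with the fingers partly open to keep clear of it.

```bash
python3 -m creep '[[0.68,0,0.001,0,0],[0.68,0,0.001,0.05,0],[0.68,0,0.001,0.1,0],[0.68,0,0.001,0.18,0],[0.68,0,0.001,0.24,0],[0.68,0,0.001,0.286,0],[0.68,0,0.001,0.286,0],[0.68,0,0.001,0.286,0]]' 25;  python3 -m creep '[[0,0,0,0,0],[0,0,0,0,0],[0,0,0,0,0],[0,0,0,0,0],[0,0,0,0,0]]'
```

```text
clock: 23.55
position: [0.5636, -0.2338, 0.05]
ee_rot: [-0.0, 0.442, 0.897, -0.0]
contact_force: [0.3, -1.5, 0.5]
width: 0.0579
gripper_force: 0.0
clock: 24.05
position: [0.5646, -0.2344, 0.0518]
ee_rot: [0.002, 0.442, 0.897, -0.0]
contact_force: [-0.4, -0.3, 5.7]
width: 0.0359
gripper_force: 25.4
```

```bash
python3 -m creep '[[0,0,0,-0.03,0],[0,0,0,-0.1,0],[0,0,0,-0.2,0],[0,0,0,-0.28,0],[0,0,0,-0.28,0],[0,0,0,-0.28,0],[0,0,0,-0.28,0]]';python3 -c "
from h import *
print(rel([.517,.0675,.1],np.radians(37.72)))"
```

```text
clock: 24.75
position: [0.5622, -0.2332, 0.1884]
ee_rot: [-0.001, 0.442, 0.897, 0.0]
contact_force: [-0.7, 0.6, -1.2]
width: 0.0356
gripper_force: 25.3
[array([0.53181984, 0.29426183, 0.17789331]), (np.float64(-0.0006833736980938431), np.float64(37.473985468686216))]
```

```bash
python3 -m creep '[[0,0.532,0.294,0,0],[0,0.532,0.294,0,0],[0,0.532,0.294,0,0],[0,0.532,0.294,0,0],[0,0.532,0.294,0,0],[0,0.532,0.294,0,0],[0,0.532,0.294,0,0],[0,0.532,0.294,0,0],[0,0.532,0.294,0,0],[0,0.532,0.294,0,0]]'; python3 -m creep '[[0,0,0,0.1,0],[0,0,0,0.17,0],[0,0,0,0.175,0],[0,0,0,0.175,0],[0,0,0,0.175,0],[0,0,0,0.175,0]]'; python3 - <<'E'
from fit import *
W=eyes.get_image("wrist");np.savez("wrist12.npz",**W)
s=manip.get_state();print(s["position"])
w=cv2.resize(W["frame"][:,:,::-1],None,fx=2,fy=2,interpolation=cv2.INTER_CUBIC)[:560,200:820]
cv2.imwrite("pics/h12.png",w)
E
```

```text
clock: 25.75
position: [0.5183, 0.0653, 0.1891]
ee_rot: [-0.0, 0.443, 0.896, -0.001]
contact_force: [0.2, 0.5, -0.7]
width: 0.0357
gripper_force: 25.4
clock: 26.35
position: [0.5199, 0.0665, 0.1042]
ee_rot: [0.002, 0.443, 0.897, 0.001]
contact_force: [-0.9, 0.3, -0.6]
width: 0.0362
gripper_force: 25.5
[0.51962835 0.06659285 0.10409006]
```

View pics/h12.png

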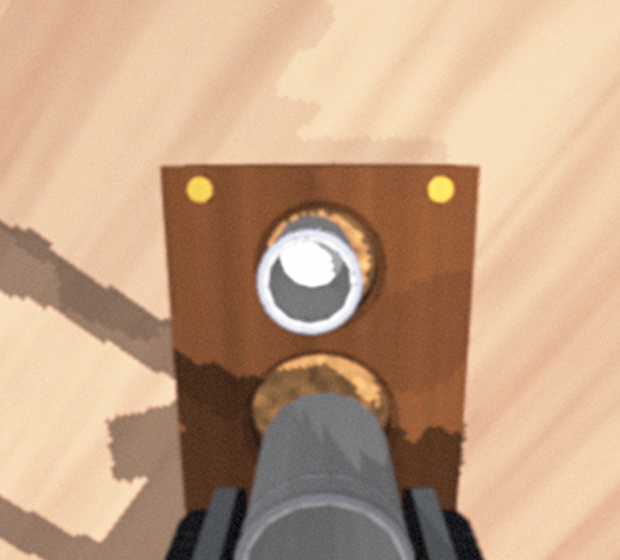

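```bash
python3 -c "
from rl import *
run('wrist12.npz',(258,383,203,331),49.5,(322,351),23.8,(326,393),18,.0508)
W=dict(np.load('wrist12.npz'));s=manip.get_state();q0=s['ee_rot'];T=Ro.from_quat([q0[1],q0[2],q0[3],q0[0]]).as_matrix()
print([(T.T@(onz(W,((x+200)/2,y/2),.034)-s['position'])*1000-[78.5,0,0])[:2] for x,y in [(162,167),(479,166)]])"
```

```text
by row 0.8432491060314291 0.40997112777854205 diam 36.337382992061094 37.33869263982949
by far [1.65042999 0.85882788]
cup [0.82967136 1.99123469] b 0.05329006300763514
[array([  0.52718515, -43.90539317]), array([ 0.8990914 , 44.75436965])]
```

```bash
python3 -m creep '[[0,0.001,-0.0025,0,0],[0,0.001,-0.0025,0.015,0],[0,0.001,-0.0025,0.03,0],[0,0.001,-0.0025,0.045,0],[0,0.001,-0.0025,0.05,0],[0,0.001,-0.0025,0.05,0]]' ; python3 -m creep '[[0,0,0,0.01,0],[0,0,0,0.02,0],[0,0,0,0.03,0],[0,0,0,0.035,0],[0,0,0,0.035,0]]' 
```

```text
clock: 27.0
position: [0.5163, 0.0664, 0.0764]
ee_rot: [-0.001, 0.442, 0.897, -0.0]
contact_force: [-0.6, 0.4, -0.4]
width: 0.036
gripper_force: 25.5
clock: 27.5
position: [0.517, 0.0664, 0.0618]
ee_rot: [0.0, 0.442, 0.897, 0.0]
contact_force: [-3.7, 0.3, 15.9]
width: 0.0356
gripper_force: 26.8
```

```bash
python3 -m creep '[[0,0,0,-0.002,0],[1,0,0,-0.002,0],[1,0,0,-0.002,0],[1,0,0,-0.002,0],[1,0,0,-0.002,0],[1,0,0,-0.05,0],[1,0,0,-0.15,0],[1,-0.1,0,-0.35,0],[1,-0.1,0,-0.45,0],[1,-0.1,0,-0.45,0]]'; python3 - <<'E'
from fit import *
ims=[]
for n in ["scene","side"]:
    W=eyes.get_image(n);c=proj(W,[.55,.03,.04]).astype(int)
    ims.append(cv2.resize(W["frame"][c[1]-50:c[1]+45,c[0]-66:c[0]+67,::-1],None,fx=3,fy=3,interpolation=cv2.INTER_CUBIC))
    print(n,c-[66,50],[(np.round(r["centre"],1).tolist(),round(r["confidence"],2)) for l in["brush","tape"] for r in eyes.place_of(n,l)][:4])
W=eyes.get_image("wrist");np.savez("w13.npz",**W);print(manip.get_state()["position"])
w=cv2.resize(W["frame"][:,:,::-1],None,fx=2,fy=2,interpolation=cv2.INTER_CUBIC)[150:720,340:740]
cv2.imwrite("pics/f.png",np.hstack([np.vstack(ims),w]))
E
```

```text
clock: 28.5
position: [0.5459, 0.0281, 0.278]
ee_rot: [-0.0, 0.442, 0.897, -0.0]
contact_force: [1.8, 0.2, -0.5]
width: 0.0853
gripper_force: 0.0
scene [192 128] [([352.6, 212.1], 0.83), ([172.2, 176.5], 0.79)]
side [202 147] [([350.3, 258.7], 0.9), ([205.7, 185.1], 0.6)]
[0.54458441 0.02887029 0.27414375]
```

View pics/f.png

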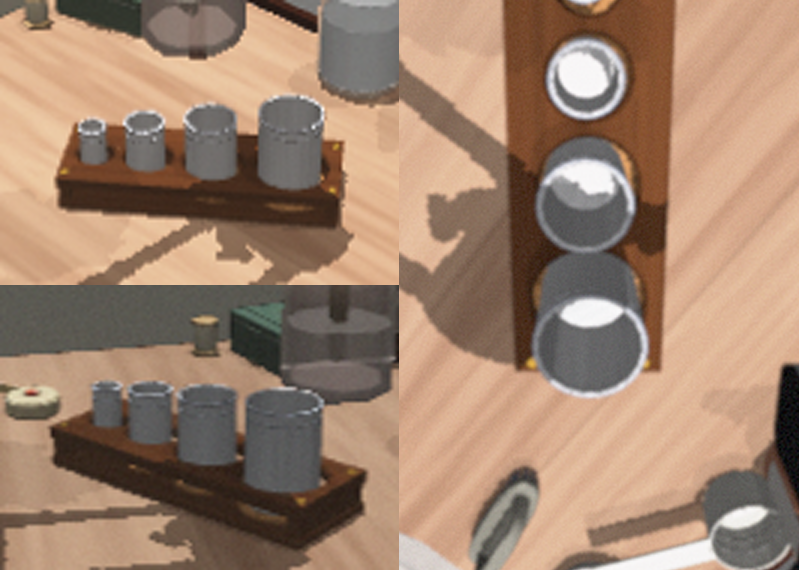

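All four measures stand upright in their own holes, in order of size (scene crop rims at (92,125), (144,122), (210,112), (290,104)). The brush and tape are where they were.

```bash
python3 -c "
from rig import manip
print(manip.sign_off())"
```

```text
the job is handed in; nothing more can be done
None
```

The job is handed in: in the last pictures all four measures stand upright in their own holes in order of size, with the brush and tape measure where they started. It took about 29 s of the 112 s, and no verdict came back at hand-in.

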